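# Unlatch and open the ink box

## Task

Open the wooden ink box for the lesson: swing the lever of the draw latch on its lid up, past centre and right over to the front, so that the hook drops free of the catch on the box front while the lid is still shut, then raise the lid by its handle until it stands upright and let go. Do not shift or knock over the things standing around the box.

Things in the scene. Friction and masses are not known exactly. Their poses are not given: they have to be found in the camera images.
- storage_box: wooden box fixed to the table, 130 mm deep (its x axis, front face at x = -65 mm looks towards the robot, hinge side at x = +65 mm), 220 mm wide (y axis), walls 78 mm high; origin at the centre of its underside, z up. Its lid is a 14 mm board, top face 92 mm above the table when shut. A steel draw latch sits on the front edge of the lid at box y = -50 mm, a steel bar handle on the lid at box y = +50 mm. All 'box' coordinates below are in this frame with the lid shut.
- box_lid (a joint): lid hinge, 0 shut, grows as the front edge rises, 1.57 upright, stop at 1.75; axis along box y through point lid_hinge. Friction of 0.35 N m holds the lid at any angle where it is left (with its weight about 6 N at the handle to raise it). With the latch closed it gives only a few mm.
- lid_hinge (a point): point on the lid's hinge line, at box (65, 0, 78) mm, axes as the box's
- lid_handle (a point): middle of the round handle bar (10 mm thick, 72 mm clear length along box y), at box (-35, 50, 123) mm, so 31 mm above the lid's top face, with free space under it; moves with the lid on a radius of 110 mm about the hinge line
- latch_lever (a joint): latch lever, 0 closed (leans back, 55 degrees above the lid), grows as its free end goes up and over to the front; upright at 0.61, stop at 1.85 (sticks out in front). Pin along box y at box (-78, -50, 102) mm. Dead centre at 0.44: up to there it springs shut and takes 5 to 10 N at the tip; past it it is slack, hook free from about 1.3, and beyond about 1.1 it stays over or falls on.
- lever_tip (a point): middle of the round cross roll (10 mm thick, 34 mm long along box y) at the lever's free end, 74 mm from the pin, at box (-36, -50, 163) mm when closed. The lever plate below it is 26 mm wide, 3 mm thick. Behind it (towards the hinge) the lid is bare, so closed fingertips can be put down there, some 30 mm below the roll, to push it up and over to the front.
- hook_end (a point): middle of the cross bar (6 mm thick, 32 mm long) at the lower end of the wire hook, which hangs from a cross pin on the lever 20 mm from the lever's own pin; when closed it pulls up under the catch at box (-73, -50, 47) mm
- keeper (a point): catch on the box front: point on its underside where the hook's bar bears, at box (-73, -50, 50) mm; a lip 5 mm deep in front of it keeps the bar in
- ink_bottle_a: dark plastic squeeze bottle with a red cone cap, 48 mm across, 128 mm tall, on the table to the left of the box; origin at the centre of its underside; bystander
- water_dropper: small white porcelain water dropper with a spout, 55x69x34 mm, on the table to the left of the box; origin at the centre of its underside; bystander
- glue_stick: upright glue stick, 25 mm across, 88 mm tall, on the table to the right of the box; origin at the centre of its underside; bystander
- seal_paste_tin: flat round tin, 69x64x22 mm, on the table in front of the box; origin at the centre of its underside; bystander
- brush_rest: white wavy porcelain brush rest, 20x64x19 mm, on the table in front of the latch; origin at the centre of its underside; bystander
- ink_bottle_b: white squeeze bottle with a dark cone cap, 42 mm across, 110 mm tall, on the table to the front left of the box; origin at the centre of its underside; bystander

How it is judged:
By the outcome, as a careful person would: the job done as asked, in the order asked, and still so for the second after the job is handed in, with the robot touching nothing.
It also fails if it takes over 56 s, if anything falls off the work surface, if the arm or the gripper's body presses on something with over 40 N, if the wrist force passes 120 N, or if a joint passes its speed limit or range.

## Robot

A 6-joint arm with a two-finger parallel gripper is mounted at the origin on a cart in front of the work surface, level with it; the furniture and walls round the work are solid. World frame = base frame: x ahead of the robot, y to its left, z up, the work surface at z = 0. Lengths are in m, angles in rad, forces in N, time in s.
With the tool pointing down it reaches from about 0.35 to 0.85 m from the base axis. Payload 8.1 kg.
Tool frame: the origin (TCP) lies on the centre line of the jaws, within the pads' length; the fingertips stand robot.finger_overhang ahead of it and the grasp point (between the pads) lies 5 mm behind it (robot.finger_overhang is the distance from the TCP to the fingertips, in m); z points along the fingers, y is the direction in which the jaws open and shut (so a half turn about z gives the same grasp; the last joint's range is limited). The gripper opens to 93 mm and grips with 3 to 60 N. Pads are 15 mm wide; open, the fingers measure 128 mm over their backs; the gripper's body (75 mm by 188 mm) begins 65 mm behind the grasp point.
Start: joints at [1.236, 0.13, 1.488, -0, 1.523, -0.085], TCP at [0.148, 0.581, 0.233] pointing down, gripper open.
Joint ranges: [-2.96, 2.96], [-0.89, 2.26], [0.02, 2.5], [-1.34, 4.48], [0, 2.73], [-2.66, 2.66]. Speed limits (rad/s): [2.39, 2.39, 2.79, 3.14, 3.14, 3.14].

## Interface

Orientations are given as a rotation vector (axis times angle).
In Python, from plant import robot gives the robot as it stands. The module is installed in compiled form; this text tells all that it offers.
- The arm moves only by the tool carry_out, never from a script. Its argument "commands" is a list that holds one entry, the list of rows, each a list of 4 numbers: the shift along the tool's x, y, z in cm, then the turn about the tool's z in degrees. In form: [[[tx, ty, tz, roll], ...]]. A call has 1 to 20 rows; each row shifts and turns the commanded pose from where the row before left it, along the tool's axes as they then stand; what a row does not reach is not made up. A row lasts 1/12 s, in which the tool goes at most 41.7 mm and 7.16 degrees, less where a joint would pass 70% of its speed; a pose out of reach is approached as far as the arm can. A call is refused whole if a number of a shift passes 4.17 or a number of a turn 7.16, either way. A call with a gripper value outside its range is refused whole. "claw" is the finger opening in cm, from 0 to 9.3, set as the call begins (left out, the last holds). The fingers move at their own pace and stop on an object; "grip_force" is the grip in N (left out, the last holds). Time passes only in rows, so rows that do not move let the fingers close. It gives the time, the measured TCP pose, the force and the opening at its end, in the units of the state.
- robot.read_state(): the state, without advancing time (a new reading comes with each control period).
- robot.read_camera(name): name is "scene" or "top" or "wrist"; returns the picture (400x640x3 uint8, red, green, blue); there is no depth.
- robot.camera_params(name): a dict with "mtx" (3x3 intrinsics, pixels), "R" (3x3) and "t" (3): a world point X has camera coordinates R X + t. Camera axes: x right, y down, z forward; pixel columns grow to the right and rows downward; lengths in m; the calibration is good to about 2 mm. A picture is of the moment at which its call begins: read the wrist's pose just before it. camera_params takes no time and is no camera call; for the wrist camera it gives the pose at the moment of the call.
- robot.close_job(): hands the job in, once; it reports no verdict.
The state is a dict: "t": time; "q": joint angles; "dq": joint speeds; "joint_torque": joint torques, N m; "tool_pos": TCP position; "orientation": TCP orientation; "force": force on the tool from outside, world axes, zero at the start; "wrist_torque": the same for the moment, N m; "opening": finger opening in m.
Only numpy, scipy, OpenCV 4.12 (cv2) and the standard library are available. Lean on these libraries where they do the work, as an engineer would, in place of code of your own. Each camera call takes 0.05 s, during which the arm holds its last target.

## Working session

There is one attempt and no reset: what is moved stays moved. The work goes in short steps, Python scripts to look and compute and a tool call to move; the robot and the scene stay as the last step left them, time stands still between calls to the robot, and variables do not carry over. Pictures are saved under pics/ and viewed, and the job is handed in when it is done.

Besides the shell and the picture viewer there is one more tool, called after ">>>" by a JSON object that holds its "method" and its "body". carry_out: Moves the arm, as the interface text tells. Its arguments: {"type":"object","properties":{"commands":{"type":"array","items":{"type":"array","items":{"type":"array","items":{"type":"number"}}}},"claw":{"type":"number"},"grip_force":{"type":"number"}},"required":["commands"]}

```bash
mkdir -p pics; python3 - <<'E'
from plant import robot
import cv2
s=robot.read_state();print(s, robot.finger_overhang)
for n in("scene","top"):
    im=robot.read_camera(n);cv2.imwrite(f"pics/{n}0.png",im[:,:,::-1]);p=robot.camera_params(n);print(n,p)
E
```

```text
{'t': 0.0, 'q': array([ 1.23559178e+00,  1.31176644e-01,  1.48925345e+00, -1.33259057e-05,
        1.52297497e+00, -8.54149736e-02]), 'dq': array([-2.06625310e-03,  1.50621894e-04,  6.87433739e-05,  4.59396906e-04,
       -1.03009921e-03,  9.06467069e-05]), 'joint_torque': array([-1.96133937e-03, -5.59849226e+01, -4.91739786e+01,  7.64376065e-02,
        3.61090084e-02, -1.17383697e-04]), 'tool_pos': array([0.14813753, 0.5808805 , 0.23159235]), 'orientation': array([-3.91302596e-01, -3.11675849e+00,  2.78824890e-03]), 'force': array([-0.30112688, -0.03472011,  0.02755804]), 'wrist_torque': array([-0.01613864,  0.02080551,  0.03979369]), 'opening': 0.09318106057982097} 0.014
scene {'mtx': array([[372.26541709,   0.        , 320.15310962],
       [  0.        , 372.26541709, 200.42803948],
       [  0.        ,   0.        ,   1.        ]]), 'R': array([[-3.03083356e-01,  9.52963884e-01, -5.61188046e-04],
       [ 8.01052858e-01,  2.54450068e-01, -5.41820525e-01],
       [-5.16192598e-01, -1.64666324e-01, -8.40494023e-01]]), 't': array([-0.02614487, -0.40830591,  1.25239928])}
top {'mtx': array([[501.54206623,   0.        , 311.43787247],
       [  0.        , 501.54206623, 204.35422264],
       [  0.        ,   0.        ,   1.        ]]), 'R': array([[-0.02276552, -0.99935028, -0.0279418 ],
       [-0.98828054,  0.02671553, -0.15029256],
       [ 0.15094139,  0.02419285, -0.98824663]]), 't': array([0.20366334, 0.51600629, 0.96677421])}
```

View pics/scene0.png

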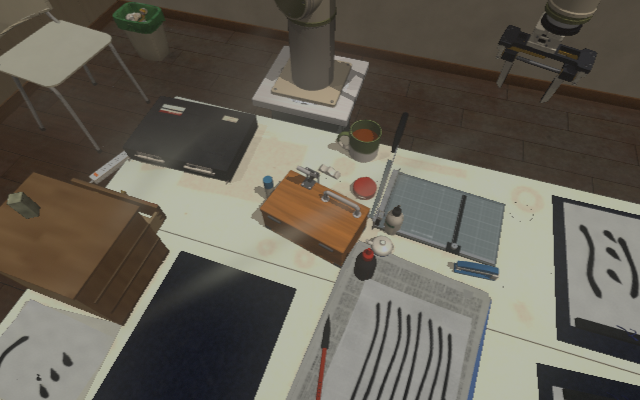

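View pics/top0.png

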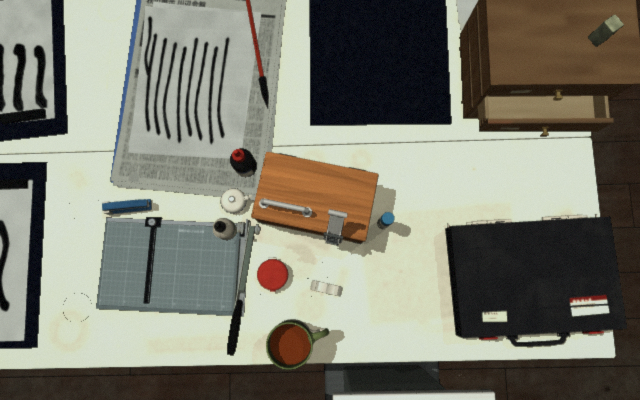

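The top view shows the box around (315,195), the handle at (285,208), the latch at (336,225), and the bystanders around it. I'll enlarge both views.

```bash
python3 - <<'E'
import cv2
a=cv2.imread("pics/top0.png")[130:310,210:410];cv2.imwrite("pics/top0z.png",cv2.resize(a,None,fx=4,fy=4,interpolation=2)[:600])
cv2.imwrite("pics/top0z.png",cv2.resize(a[:150],None,fx=4,fy=4,interpolation=2))
a=cv2.imread("pics/scene0.png")[140:290,240:440];cv2.imwrite("pics/scene0z.png",cv2.resize(a,None,fx=4,fy=4,interpolation=2))
E
```

```text
(no output)
```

View pics/top0z.png

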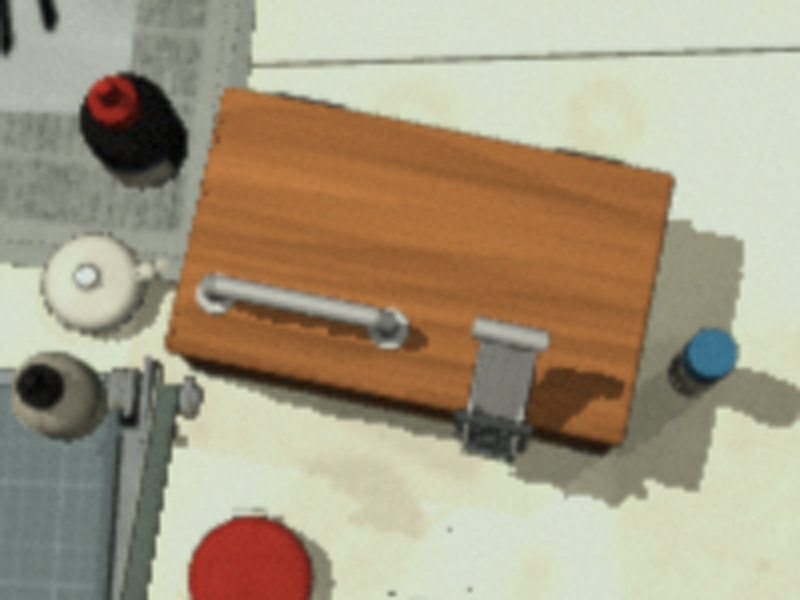

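View pics/scene0z.png

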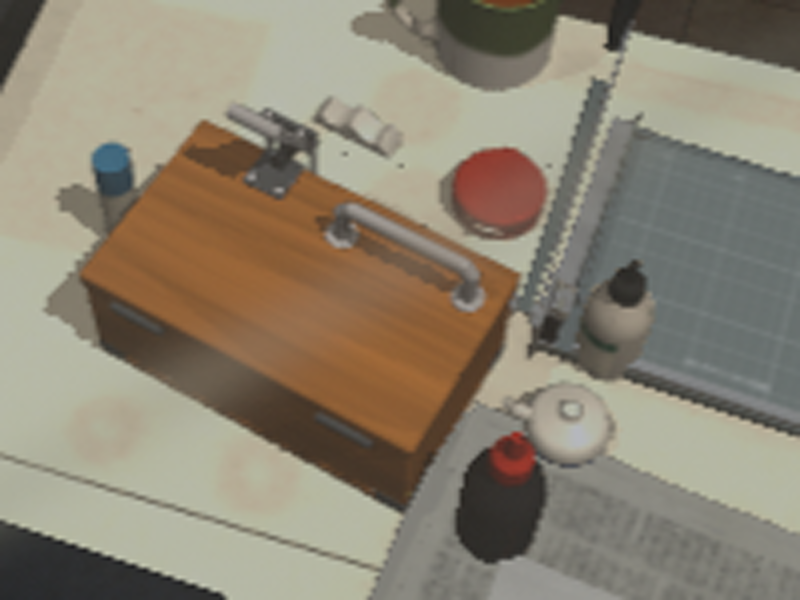

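```bash
cat > h.py <<'E'
import numpy as np
from scipy.spatial.transform import Rotation as R
CP={}
def proj(p,X):
    X=np.atleast_2d(X); c=X@p["R"].T+p["t"]; u=c@p["mtx"].T; return u[:,:2]/u[:,2:]
def b2w(pose,X):
    X=np.atleast_2d(X)/1000.; c,s=np.cos(pose[2]),np.sin(pose[2])
    return np.c_[pose[0]+c*X[:,0]-s*X[:,1], pose[1]+s*X[:,0]+c*X[:,1], X[:,2]]
def onplane(p,uv,z):
    d=p["R"].T@np.linalg.inv(p["mtx"])@np.array([uv[0],uv[1],1.]); o=-p["R"].T@p["t"]
    return o+d*(z-o[2])/d[2]
E
python3 - <<'E'
from plant import robot
from h import *
from scipy.optimize import least_squares
T=robot.camera_params("top");S=robot.camera_params("scene")
B=np.array([[65,110,92],[65,-110,92],[-65,-110,92],[-65,110,92],[-36,-50,163],[-35,50,123]],float)
uT=np.array([[225,88],[673,176],[622,445],[168,348],[511,333],[302,300]])/4.+[210,130]
uS=np.array([[412,450],[82,275],[205,122],[517,272],[253,122],[410,232]])/4.+[240,140]
f=lambda v:np.r_[(proj(T,b2w(v,B))-uT).ravel(),(proj(S,b2w(v,B))-uS).ravel()]
r=least_squares(f,[.5,.1,-.2],loss='soft_l1');print(r.x,np.degrees(r.x[2]));print(f(r.x).reshape(-1,2).round(1))
np.save("pose.npy",r.x)
for n,x in dict(tip=[-36,-50,163],pin=[-78,-50,102],handle=[-35,50,123],hinge=[65,50,78]).items(): print(n,b2w(r.x,x))
off=np.array([210,130])
for n,uv,z in [("inkA cap",(113,100),.128),("dropper",(88,275),.034),("glue",(711,352),.088),("tin",(250,570),.022),("inkB",(40,388),.110)]:
    print(n,onplane(T,np.array(uv)/4+off,z))
print("rest",onplane(T,(326,288),.015))
E
```

```text
[ 0.53167146  0.18288943 -0.22704467] -13.008701366416874
[[-0.2 -0.6]
 [-0.7 -0.8]
 [-0.6 -1.8]
 [-0.6 -0.6]
 [-0.2  0. ]
 [-1.5 -0.1]
 [-0.6 -2.2]
 [-0.6 -2.3]
 [-0.9 -2. ]
 [-0.  -1.4]
 [ 0.2 -1.8]
 [-1.3 -0.4]]
tip [[0.48534042 0.1422762  0.163     ]]
pin [[0.44441831 0.15173036 0.102     ]]
handle [[0.50882466 0.23948469 0.123     ]]
hinge [[0.60625825 0.21697479 0.078     ]]
inkA cap [0.60494743 0.32361051 0.128     ]
dropper [0.53805503 0.35271113 0.034     ]
glue [0.48369995 0.04507998 0.088     ]
tin [0.38728386 0.27282885 0.022     ]
inkB [0.47229911 0.36109912 0.11      ]
rest [0.35399031 0.1659857  0.015     ]
```

```bash
cat >> h.py <<'E'
def delta(s,pose,box,yawoff=0):
    """box mm target of TCP; prints tool-frame shift cm at current orientation and after roll, and roll deg so tool y is along box y (+yawoff)"""
    M=R.from_rotvec(s["orientation"]).as_matrix(); w=b2w(pose,np.array(box,float))[0]
    d=w-s["tool_pos"]; 
    ty=M[:,1]; a=np.arctan2(ty[1],ty[0]); want=pose[2]+np.pi/2+np.radians(yawoff)
    dw=(want-a+np.pi/2)%np.pi-np.pi/2
    roll=-np.degrees(dw) # tool z down
    c,sn=np.cos(pose[2]),np.sin(pose[2]); t=s["tool_pos"]
    cur=np.array([c*(t[0]-pose[0])+sn*(t[1]-pose[1]),-sn*(t[0]-pose[0])+c*(t[1]-pose[1]),t[2]])*1000
    M2=M@R.from_euler('z',roll,degrees=True).as_matrix()
    print("cur box mm",cur.round(1),"roll",roll.round(1),"shift cm now",(M.T@d*100).round(2),"after roll",(M2.T@d*100).round(2))
    print("tool x,y in box:", [np.round([c*v[0]+sn*v[1],-sn*v[0]+c*v[1],v[2]],3) for v in (M[:,0],M[:,1])], "q6",s["q"][5].round(2),"t",s["t"],"F",s["force"].round(1),"open",s["opening"].round(4))
E
python3 - <<'E'
from plant import robot
from h import *
from scipy.optimize import least_squares
T=robot.camera_params("top");S=robot.camera_params("scene")
B=np.array([[65,110,92],[65,-110,92],[-65,-110,92],[-65,110,92],[-36,-50,163],[-35,50,123]],float)
uT=np.array([[225,88],[673,176],[622,445],[168,348],[511,333],[302,300]])/4.+[210,130]-.375
uS=np.array([[412,450],[82,275],[205,122],[517,272],[253,122],[410,232]])/4.+[240,140]-.375
f=lambda v:np.r_[(proj(T,b2w(v,B))-uT).ravel(),(proj(S,b2w(v,B))-uS).ravel()]
r=least_squares(f,[.5,.1,-.2],loss='soft_l1');print(r.x);print(f(r.x).reshape(-1,2).round(1).tolist())
g=lambda v:f(v)[:12];print(least_squares(g,r.x).x)
np.save("pose.npy",r.x)
delta(robot.read_state(),r.x,[-15,-50,231])
E
```

```text
[ 0.53226463  0.18301288 -0.22636257]
[[0.1, -0.4], [-0.4, -0.7], [-0.3, -1.7], [-0.3, -0.5], [0.1, 0.0], [-1.1, 0.0], [-0.2, -1.6], [-0.2, -1.6], [-0.6, -1.4], [0.3, -0.9], [0.5, -1.2], [-1.0, 0.2]]
[ 0.53120319  0.18240122 -0.22971994]
cur box mm [-463.6  301.6  231.7] roll -1.3 shift cm now [-45.68 -34.09   0.12] after roll [-44.86 -35.16   0.12]Traceback (most recent call last):
  File "<stdin>", line 12, in <module>
  File "h.py", line 23, in delta
    print("tool x,y in box:", [np.round([c*v[0]+sn*v[1],-sn*v[0]+c*v[1],v[2]],3) for v in (M[:,0],M[:,1])], "q6",s["q"][5].round(2),"t",s["t"],"F",s["force"].round(1),"open",s["opening"].round(4))
                                                                                                                                                                              ^^^^^^^^^^^^^^^^^^
AttributeError: 'float' object has no attribute 'round'
```

>>> {"method": "carry_out", "body": {"commands": [[[0,0,0,-1.3],[-2.0,-1.6,0,0],[-2.8,-2.2,0,0],[-2.8,-2.2,0,0],[-2.8,-2.2,0,0],[-2.8,-2.2,0,0],[-2.8,-2.2,0,0],[-2.8,-2.2,0,0],[-2.8,-2.2,0,0],[-2.8,-2.2,0,0],[-2.8,-2.2,0,0],[-2.8,-2.2,0,0],[-2.8,-2.2,0,0],[-2.8,-2.2,0,0],[-2.8,-2.2,0,0],[-2.8,-2.2,0,0],[-2.8,-2.2,0,0],[-0.9,-0.7,0,0],[0,0,0,0],[0,0,0,0]]], "claw": 0, "grip_force": 10}}

```text
t: 1.77
tool_pos: [0.5061, 0.1362, 0.2322]
orientation: [-0.357, -3.12, -0.0]
force: [-0.5, 0.1, 0.3]
opening: 0.0006
```

```bash
sed -i 's/s\["opening"\].round(4)/round(s["opening"],4)/' h.py; cat > look.py <<'E'
import sys,cv2
from plant import robot
from h import *
tag=sys.argv[1]
pose=np.load("pose.npy"); delta(robot.read_state(),pose,[-15,-50,149])
for n in sys.argv[2:]:
    p=robot.camera_params(n); im=robot.read_camera(n)[:,:,::-1].copy()
    if n=="wrist":
        for x in ([-36,-67,163],[-36,-33,163],[-35,14,123],[-35,86,123],[-65,-110,92],[-65,110,92],[65,-110,92]):
            u=proj(p,b2w(pose,np.array(x,float)))[0]; print(x,u.round())
            if abs(u).max()<2000: cv2.circle(im,tuple(int(v) for v in u),3,(0,255,0),1)
    if n=="scene": im=cv2.resize(im[100:270,220:450],None,fx=3.4,fy=3.4,interpolation=2)
    if n=="top": im=cv2.resize(im[130:280,210:410],None,fx=4,fy=4,interpolation=2)
    cv2.imwrite(f"pics/{n}_{tag}.png",im)
E
python3 look.py a wrist scene
```

```text
cur box mm [-15.  -51.5 232.2] roll -0.1 shift cm now [-0.01  0.15  8.32] after roll [-0.01  0.15  8.32]
tool x,y in box: [array([-1.   ,  0.002,  0.001]), array([0.002, 1.   , 0.   ])] q6 -1.18 t 1.7667 F [-0.5  0.1  0.3] open 0.0006
[-36, -67, 163] [306. 186.]
[-36, -33, 163] [348. 185.]
[-35, 14, 123] [394. 178.]
[-35, 86, 123] [470. 178.]
[-65, -110, 92] [268. 144.]
[-65, 110, 92] [482. 143.]
[65, -110, 92] [274. 259.]
```

View pics/wrist_a.png

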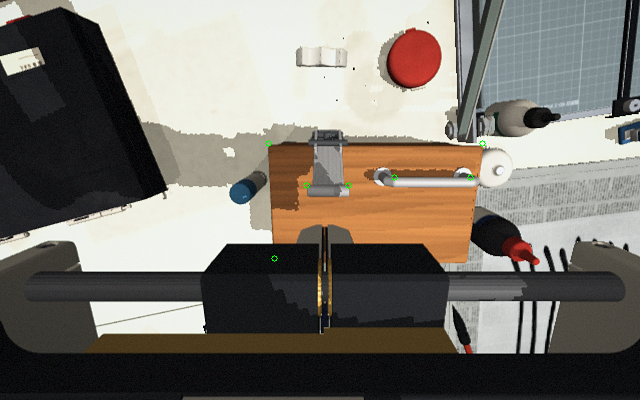

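View pics/scene_a.png

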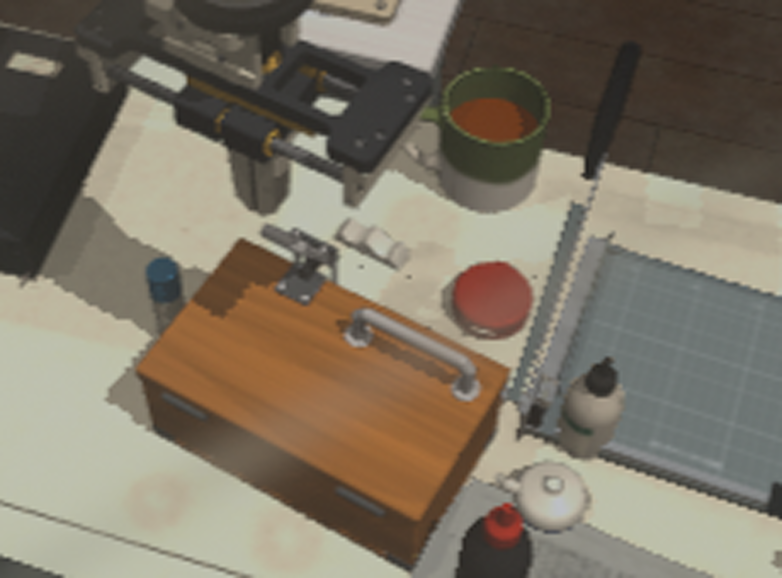

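The wrist picture confirms the fit: the roll is at (306–348,187) and the handle bar near (380–475,180), within 2–3 px of the projections. I'll go down behind the roll.

>>> {"method": "carry_out", "body": {"commands": [[[0,0.1,1.5,0],[0,0,2.5,0],[0,0,2.3,0],[0,0,1.5,0],[0,0,0.4,0],[0,0,0,0]]]}}

```text
t: 2.37
tool_pos: [0.5049, 0.1384, 0.1494]
orientation: [-0.353, -3.119, 0.001]
force: [-0.4, -0.7, -0.5]
opening: 0.0004
```

```bash
python3 look.py b scene wrist
```

```text
cur box mm [-16.7 -49.7 149.4] roll 0.1 shift cm now [-0.17 -0.03  0.03] after roll [-0.17 -0.03  0.03]
tool x,y in box: [array([-1.   , -0.001,  0.003]), array([-0.001,  1.   , -0.001])] q6 -1.18 t 2.3667 F [-0.4 -0.7 -0.5] open 0.0004
[-36, -67, 163] [293. 219.]
[-36, -33, 163] [357. 219.]
[-35, 14, 123] [421. 201.]
[-35, 86, 123] [528. 201.]
[-65, -110, 92] [245. 151.]
[-65, 110, 92] [539. 151.]
[65, -110, 92] [255. 303.]
```

View pics/scene_b.png

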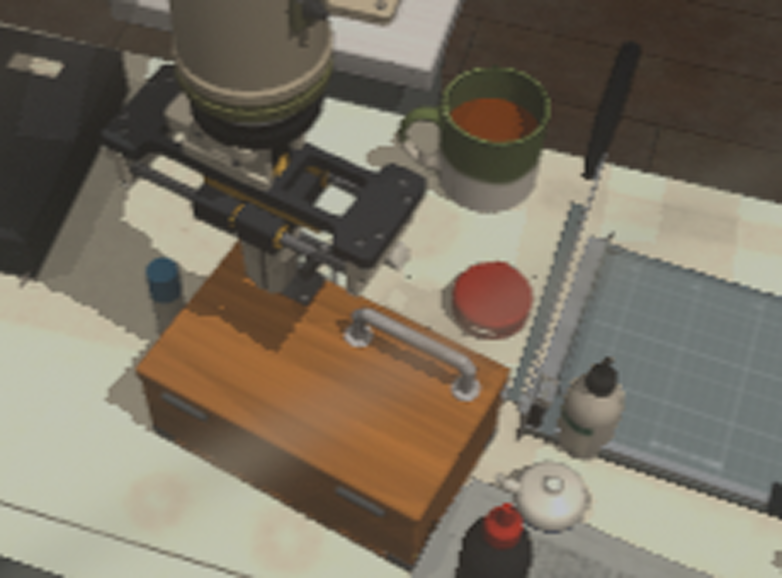

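View pics/wrist_b.png

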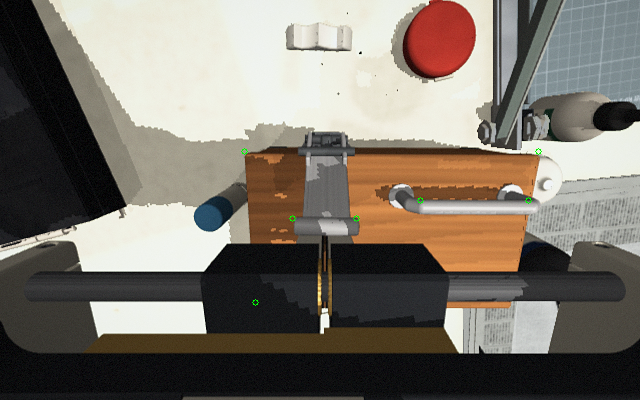

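Closer in, the roll sits about 4 mm further towards the hinge than projected, at v≈227 against 219, but the fingers are still behind it. I'll push towards the front.

>>> {"method": "carry_out", "body": {"commands": [[[0.4,0,0,0],[0.6,0,0,0],[0.8,0,0,0],[0.8,0,0,0],[0.8,0,0,0],[0.8,0,0,0],[0.8,0,0,0],[0.4,0,0,0],[0,0,0,0]]]}}

```text
t: 3.22
tool_pos: [0.4526, 0.1498, 0.1503]
orientation: [-0.355, -3.12, 0.0]
force: [0.4, 0.4, -0.2]
opening: 0.0003
```

```bash
python3 look.py c wrist
```

```text
cur box mm [-70.2 -50.3 150.3] roll -0.0 shift cm now [-5.52  0.03  0.12] after roll [-5.52  0.03  0.12]
tool x,y in box: [array([-1.   ,  0.   ,  0.001]), array([ 0.,  1., -0.])] q6 -1.13 t 3.2167 F [ 0.4  0.4 -0.2] open 0.0003
[-36, -67, 163] [297. 309.]
[-36, -33, 163] [356. 309.]
[-35, 14, 123] [415. 275.]
[-35, 86, 123] [516. 275.]
[-65, -110, 92] [250. 221.]
[-65, 110, 92] [527. 221.]
[65, -110, 92] [260. 356.]
```

View pics/wrist_c.png

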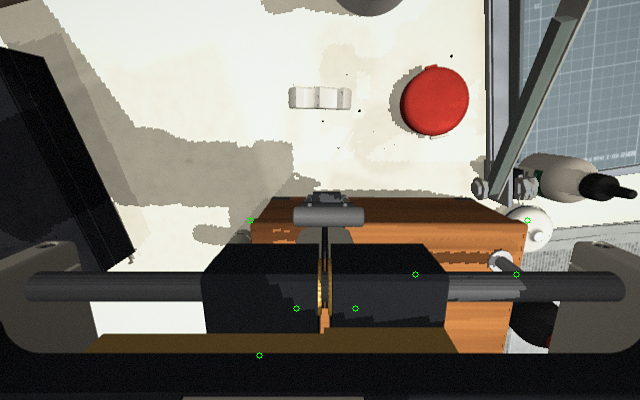

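The lever is about upright, with the roll in front of the fingers at (330,215). I'll carry on over to the front while rising a little.

>>> {"method": "carry_out", "body": {"commands": [[[0.6,0,-0.3,0],[0.8,0,-0.4,0],[0.8,0,-0.4,0],[0.8,0,-0.4,0],[0.8,0,-0.2,0],[0.8,0,0,0],[0.6,0,0,0],[0.5,0,0,0],[0,0,0,0],[0,0,0,0]]]}}

```text
t: 4.1
tool_pos: [0.3982, 0.1624, 0.1675]
orientation: [0.355, 3.121, -0.0]
force: [0.3, -0.2, -0.4]
opening: 0.0006
```

```bash
python3 look.py d wrist scene
```

```text
cur box mm [-126.1  -50.2  167.5] roll -0.0 shift cm now [-11.11   0.02   1.86] after roll [-11.11   0.02   1.86]
tool x,y in box: [array([-1.,  0., -0.]), array([ 0.,  1., -0.])] q6 -1.08 t 4.1 F [ 0.3 -0.2 -0.4] open 0.0006
[-36, -67, 163] [301. 364.]
[-36, -33, 163] [351. 364.]
[-35, 14, 123] [403. 325.]
[-35, 86, 123] [490. 325.]
[-65, -110, 92] [259. 273.]
[-65, 110, 92] [502. 273.]
[65, -110, 92] [267. 387.]
```

View pics/wrist_d.png

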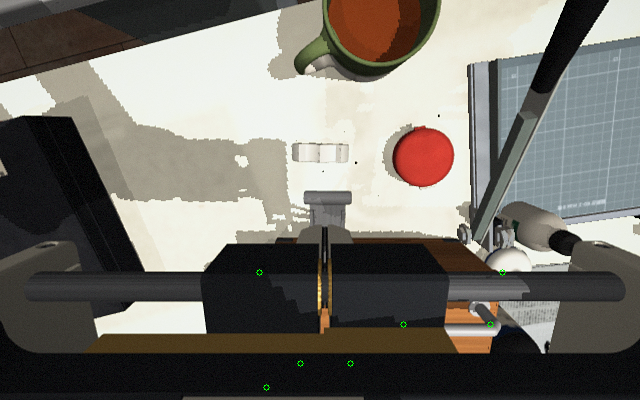

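View pics/scene_d.png

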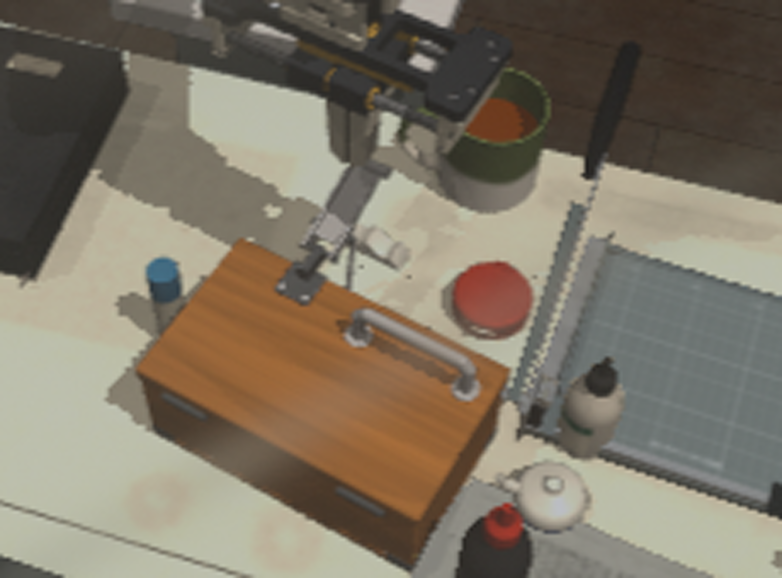

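The lever has fallen over to the front, with the roll at (330,197) in the wrist picture. I'll work out its angle and then back off upwards.

```bash
python3 - <<'E'
from plant import robot
from h import *
pose=np.load("pose.npy");p=robot.camera_params("wrist")
for sh in (0,4):
  for a in (1.3,1.4,1.5,1.6,1.7,1.85):
    th=np.radians(55)+a
    print(sh,a,proj(p,b2w(pose,np.array([[-78+sh+74*np.cos(th),y,102+74*np.sin(th)] for y in(-67,-33)]))).round().tolist())
E
```

```text
0 1.3 [[298.0, 240.0], [353.0, 240.0]]
0 1.4 [[299.0, 229.0], [353.0, 229.0]]
0 1.5 [[300.0, 219.0], [352.0, 219.0]]
0 1.6 [[300.0, 210.0], [351.0, 210.0]]
0 1.7 [[301.0, 202.0], [351.0, 202.0]]
0 1.85 [[302.0, 192.0], [350.0, 192.0]]
4 1.3 [[299.0, 246.0], [353.0, 246.0]]
4 1.4 [[299.0, 235.0], [353.0, 235.0]]
4 1.5 [[300.0, 225.0], [352.0, 225.0]]
4 1.6 [[300.0, 215.0], [351.0, 215.0]]
4 1.7 [[301.0, 207.0], [351.0, 207.0]]
4 1.85 [[302.0, 197.0], [349.0, 197.0]]
```

>>> {"method": "carry_out", "body": {"commands": [[[0,0,-1.5,0],[0,0,-3,0],[0,0,-2,0],[0,0,0,0]]]}}

```text
t: 4.53
tool_pos: [0.4008, 0.1628, 0.2374]
orientation: [0.356, 3.115, 0.004]
force: [0.7, 0.6, 0.5]
opening: 0.0006
```

```bash
python3 look.py e scene wrist top; python3 -c "
from plant import robot
from h import *
delta(robot.read_state(),np.load('pose.npy'),[-33,50,200],90)"
```

```text
cur box mm [-123.6  -49.2  237.4] roll -0.1 shift cm now [-10.8   -0.09   8.9 ] after roll [-10.8   -0.11   8.9 ]
tool x,y in box: [array([-1.   ,  0.001, -0.006]), array([0.001, 1.   , 0.003])] q6 -1.08 t 4.5333 F [0.7 0.6 0.5] open 0.0006
[-36, -67, 163] [306. 301.]
[-36, -33, 163] [343. 301.]
[-35, 14, 123] [385. 278.]
[-35, 86, 123] [453. 278.]
[-65, -110, 92] [272. 240.]
[-65, 110, 92] [465. 240.]
[65, -110, 92] [277. 336.]
cur box mm [-125.7  -50.3  232.1] roll 89.9 shift cm now [-9.26 10.04  3.2 ] after roll [10.03  9.27  3.2 ]
tool x,y in box: [array([-1.   ,  0.001,  0.   ]), array([ 0.001,  1.   , -0.   ])] q6 -1.08 t 4.6833 F [-0.2  0.  -0.2] open 0.0002
```

View pics/scene_e.png

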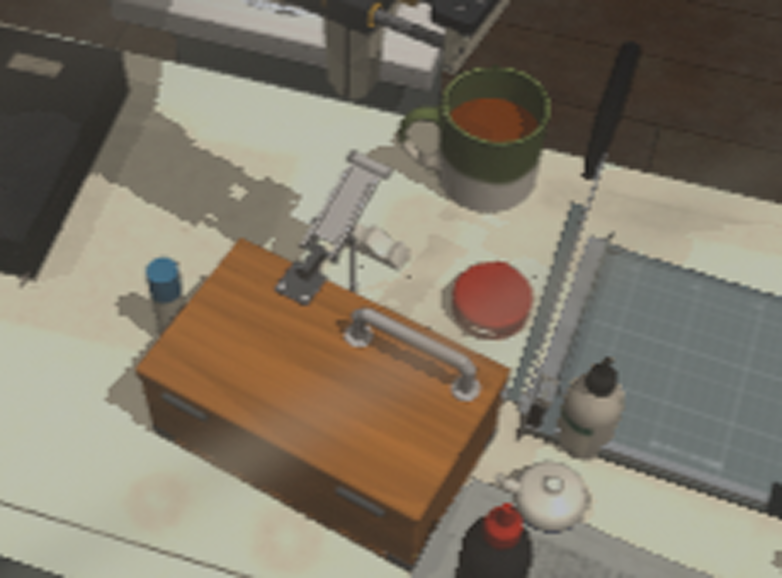

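View pics/wrist_e.png

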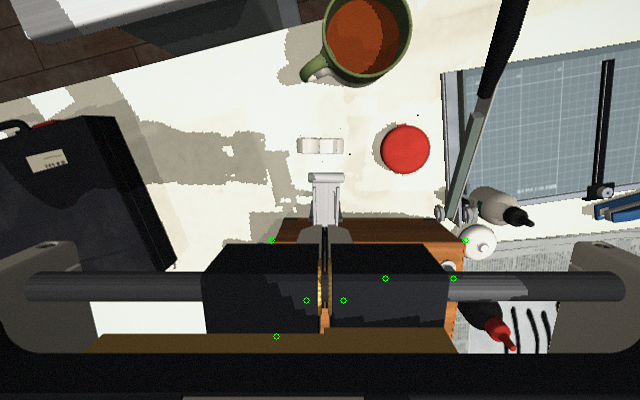

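The lever now lies over at its stop, with the angle matching 1.85 at +4 mm, and the hook hangs clear. Next I'll turn the gripper and move over the handle.

>>> {"method": "carry_out", "body": {"commands": [[[0,0,0,3.9],[0,0,0,7],[0,0,0,7],[0,0,0,7],[0,0,0,7],[0,0,0,7],[0,0,0,7],[0,0,0,7],[0,0,0,7],[0,0,0,7],[0,0,0,7],[0,0,0,7],[0,0,0,7],[0,0,0,2],[1.6,1.6,0,0],[3.0,2.9,0,0],[3.0,2.9,0,0],[2.4,2.1,0,0],[0,0,0,0],[0,0,0,0]]], "claw": 4}}

```text
t: 6.35
tool_pos: [0.5127, 0.2386, 0.2289]
orientation: [-2.455, -1.957, 0.009]
force: [0.8, -0.7, 0.2]
opening: 0.0398
```

```bash
python3 look.py f wrist top; python3 -c "
from plant import robot
from h import *
delta(robot.read_state(),np.load('pose.npy'),[-31,50,123],90)"
```

```text
cur box mm [-31.6  49.7 228.9] roll -89.9 shift cm now [-9.95  1.68  8.02] after roll [-1.7  -9.95  8.02]
tool x,y in box: [array([-0.002,  1.   , -0.003]), array([ 1.   ,  0.002, -0.005])] q6 0.57 t 6.35 F [ 0.8 -0.7  0.2] open 0.0398
[-36, -67, 163] [318. 332.]
[-36, -33, 163] [318. 300.]
[-35, 14, 123] [320. 234.]
[-35, 86, 123] [320. 161.]
[-65, -110, 92] [296. 320.]
[-65, 110, 92] [291. 133.]
[65, -110, 92] [404. 320.]
cur box mm [-31.9  49.  231.1] roll 0.1 shift cm now [ 0.11  0.12 10.81] after roll [ 0.12  0.12 10.81]
tool x,y in box: [array([-0.001,  1.   , -0.002]), array([ 1.   ,  0.001, -0.002])] q6 0.57 t 6.45 F [-0.2 -0.3  0.4] open 0.0399
```

View pics/wrist_f.png

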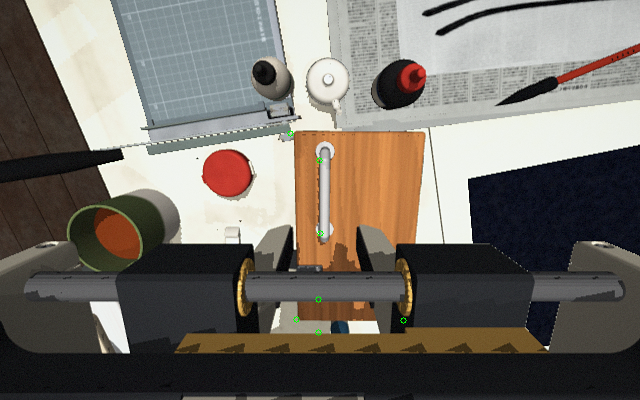

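View pics/top_f.png

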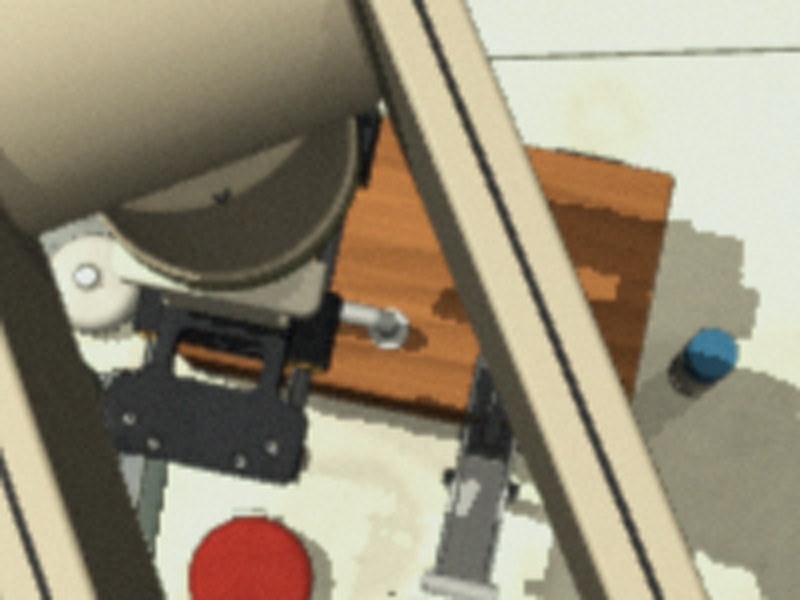

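The bar at (324,150–238) lies centred between the open fingers, which stand at u≈294 and 357. The wrist view puts the box about 4 mm further in x and 2 mm in y, so I'll correct the pose and go down.

```bash
python3 -c "
from plant import robot
from h import *
p=np.load('pose.npy'); w=b2w(p,[4.,2.,0.])[0]; p[:2]=w[:2]; np.save('pose.npy',p);print(p)
delta(robot.read_state(),p,[-35,50,123],90)"
```

```text
[ 0.53661146  0.18406412 -0.22636257]
cur box mm [-35.9  47.  231.1] roll 0.1 shift cm now [ 0.31  0.12 10.81] after roll [ 0.32  0.12 10.81]
tool x,y in box: [array([-0.001,  1.   , -0.002]), array([ 1.   ,  0.001, -0.002])] q6 0.57 t 6.45 F [-0.2 -0.3  0.4] open 0.0399
```

>>> {"method": "carry_out", "body": {"commands": [[[0.1,0.1,1.5,0],[0.1,0,2.5,0],[0,0,2.5,0],[0,0,2.2,0],[0,0,1.4,0],[0,0,0.6,0],[0,0,0,0],[0,0,0,0]]]}}

```text
t: 7.12
tool_pos: [0.5146, 0.24, 0.1267]
orientation: [2.457, 1.957, 0.002]
force: [0.6, -0.3, 0.8]
opening: 0.0402
```

```bash
python3 look.py g wrist scene|head -2
```

```text
cur box mm [-34.   49.5 126.7] roll -90.0 shift cm now [-9.95  1.89 -2.23] after roll [-1.9  -9.95 -2.23]
tool x,y in box: [array([-0.001,  1.   ,  0.001]), array([1.   , 0.001, 0.001])] q6 0.57 t 7.1167 F [ 0.6 -0.3  0.8] open 0.0402
```

View pics/wrist_g.png

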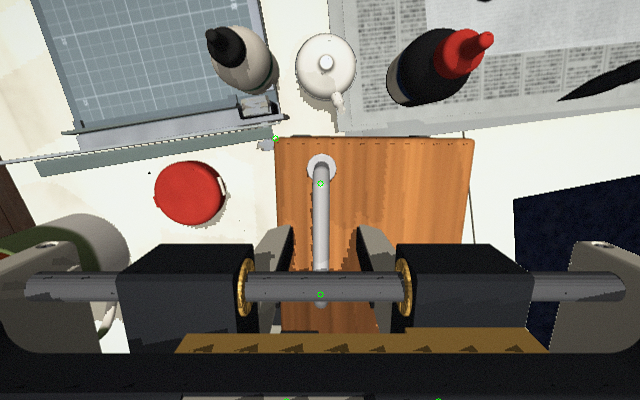

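View pics/scene_g.png

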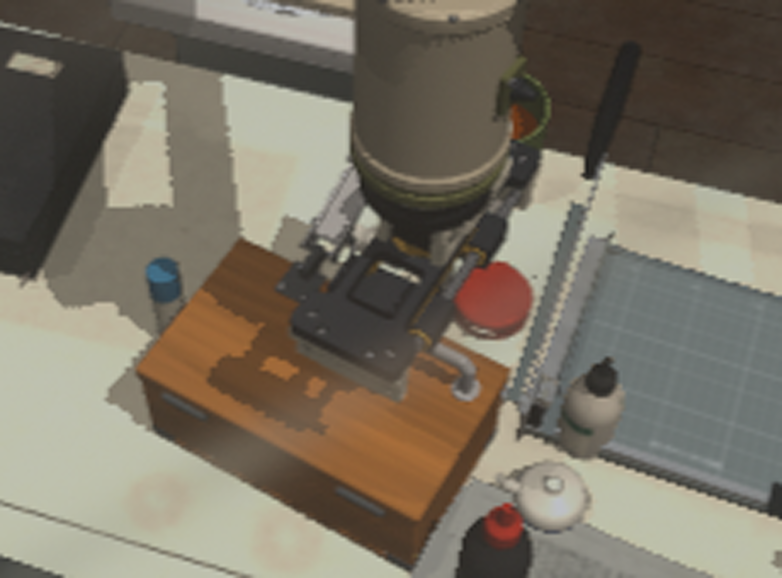

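The bar now projects exactly on at u≈321. I'll close the fingers on it.

>>> {"method": "carry_out", "body": {"commands": [[[0,0,0,0],[0,0,0,0],[0,0,0,0],[0,0,0,0],[0,0,0,0],[0,0,0,0]]], "claw": 0, "grip_force": 20}}

```text
t: 7.72
tool_pos: [0.5126, 0.2408, 0.1257]
orientation: [-2.454, -1.956, 0.005]
force: [-11.6, 0.9, 8.1]
opening: 0.0094
```

```bash
python3 - <<'E'
from plant import robot
from h import *
p=np.load('pose.npy');s=robot.read_state();delta(s,p,[-35,50,123],90)
# arc deltas from current point, tool y = +box x, tool z = down
M=R.from_rotvec(s["orientation"]).as_matrix()
r0=np.array([-100.,45.]); prev=r0; tot=np.zeros(2)
for d in range(5,96,5):
    t=np.radians(d); x=r0[0]*np.cos(t)+r0[1]*np.sin(t); z=-r0[0]*np.sin(t)+r0[1]*np.cos(t)
    n=np.array([x,z]); print(d,((n-prev)/10).round(2)); prev=n
E
```

```text
cur box mm [-36.1  49.9 125.7] roll 0.1 shift cm now [0.01 0.11 0.27] after roll [0.01 0.11 0.27]
tool x,y in box: [array([-0.001,  1.   , -0.   ]), array([ 1.   ,  0.001, -0.004])] q6 0.57 t 7.7167 F [-11.6   0.9   8.1] open 0.0094
5 [0.43 0.85]
10 [0.5  0.81]
15 [0.57 0.77]
20 [0.64 0.71]
25 [0.7  0.66]
30 [0.75 0.59]
35 [0.8  0.52]
40 [0.84 0.45]
45 [0.88 0.38]
50 [0.91 0.3 ]
55 [0.93 0.22]
60 [0.95 0.14]
65 [0.96 0.05]
70 [ 0.96 -0.03]
75 [ 0.95 -0.11]
80 [ 0.94 -0.19]
85 [ 0.92 -0.28]
90 [ 0.89 -0.35]
95 [ 0.85 -0.43]
```

>>> {"method": "carry_out", "body": {"commands": [[[0,-0.1,-0.2,0],[0,0.1,-0.4,0],[0,0.24,-0.41,0],[0,0.25,-0.4,0],[0,0.28,-0.39,0],[0,0.29,-0.38,0],[0,0.32,-0.36,0],[0,0.32,-0.35,0],[0,0,0,0],[0,0,0,0]]]}}

```text
t: 8.55
tool_pos: [0.5304, 0.2366, 0.1553]
orientation: [-2.456, -1.957, 0.003]
force: [-7.3, 2.6, 0.9]
opening: 0.0095
```

```bash
cat > arc.py <<'E'
from plant import robot
from h import *
p=np.load('pose.npy');s=robot.read_state();delta(s,p,[-35,50,123],90)
c,sn=np.cos(p[2]),np.sin(p[2]);t=s["tool_pos"]
x=(c*(t[0]-p[0])+sn*(t[1]-p[1]))*1000-65; z=t[2]*1000-2.5-78
print("r",np.hypot(x,z).round(1),"lid deg",np.degrees(np.arctan2(45,-100)-np.arctan2(z,x)).round(1),"tq",s["wrist_torque"].round(2))
E
python3 arc.py; python3 look.py h scene|head -1
```

```text
cur box mm [-17.9  49.8 155.3] roll 0.1 shift cm now [ 0.02 -1.71  3.24] after roll [ 0.02 -1.71  3.24]
tool x,y in box: [array([-0.001,  1.   , -0.   ]), array([ 1.   ,  0.001, -0.002])] q6 0.56 t 8.55 F [-7.3  2.6  0.9] open 0.0095
r 111.7 lid deg 17.8 tq [ 0.3   1.54 -0.04]
cur box mm [-17.9  49.8 155.3] roll -89.9 shift cm now [-9.98  0.28  0.64] after roll [-0.29 -9.98  0.64]
```

View pics/scene_h.png

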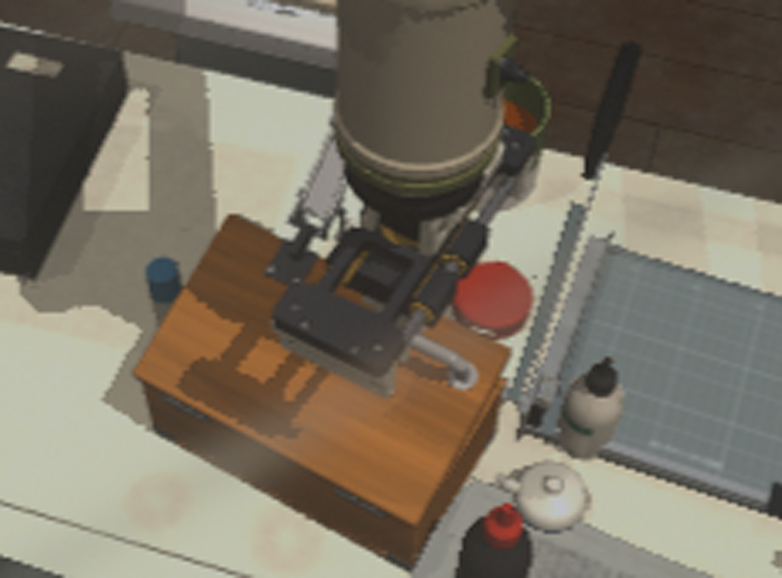

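The lid is rising freely, at about 18°, with the hook clear. I'll continue along the arc.

>>> {"method": "carry_out", "body": {"commands": [[[0,0.32,-0.34,0],[0,0.34,-0.33,0],[0,0.36,-0.31,0],[0,0.37,-0.3,0],[0,0.39,-0.28,0],[0,0.4,-0.26,0],[0,0.41,-0.25,0],[0,0.42,-0.23,0],[0,0.43,-0.21,0],[0,0.44,-0.19,0],[0,0.45,-0.17,0],[0,0.46,-0.15,0],[0,0.46,-0.13,0],[0,0.47,-0.11,0],[0,0.47,-0.09,0],[0,0,0,0],[0,0,0,0]]]}}

```text
t: 10.02
tool_pos: [0.5924, 0.2222, 0.1907]
orientation: [2.456, 1.956, 0.002]
force: [-4.7, -0.5, 5.6]
opening: 0.0094
```

```bash
python3 arc.py; python3 look.py i scene|head -1
```

```text
cur box mm [ 45.8  49.7 190.7] roll 0.0 shift cm now [ 0.03 -8.09  6.76] after roll [ 0.03 -8.09  6.76]
tool x,y in box: [array([-0.001,  1.   ,  0.   ]), array([1.   , 0.001, 0.002])] q6 0.5 t 10.0167 F [-4.7 -0.5  5.6] open 0.0094
r 111.9 lid deg 55.9 tq [-0.17  1.03 -0.01]
cur box mm [ 45.8  49.7 190.7] roll -90.0 shift cm now [-9.97 -6.09  4.16] after roll [ 6.09 -9.97  4.16]
```

View pics/scene_i.png

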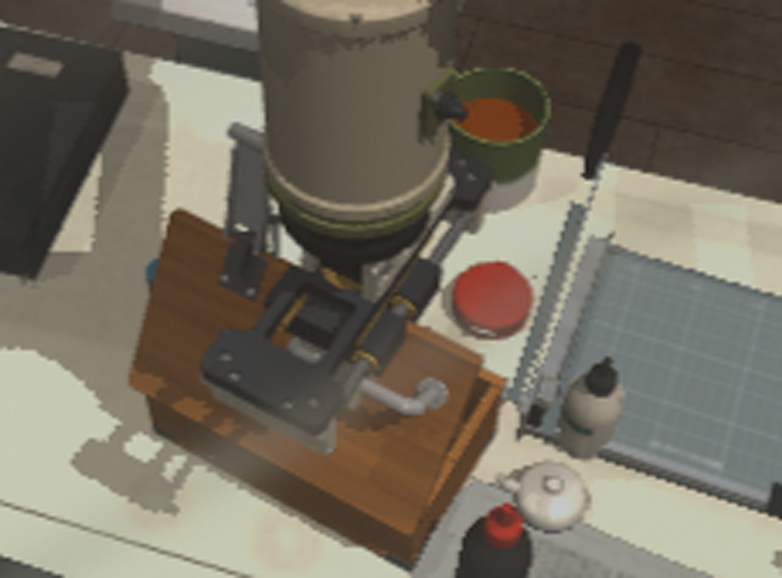

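>>> {"method": "carry_out", "body": {"commands": [[[0,0.47,-0.08,0],[0,0.48,-0.06,0],[0,0.48,-0.04,0],[0,0.48,-0.01,0],[0,0.48,0.01,0],[0,0.48,0.03,0],[0,0.48,0.05,0],[0,0.47,0.07,0],[0,0.47,0.09,0],[0,0.47,0.11,0],[0,0.46,0.13,0],[0,0.46,0.15,0],[0,0.45,0.17,0],[0,0.3,0.12,0],[0,0,0,0],[0,0,0,0]]]}}

```text
t: 11.4
tool_pos: [0.6556, 0.2075, 0.1811]
orientation: [2.456, 1.955, 0.002]
force: [3.4, -4.5, 2.0]
opening: 0.0096
```

```bash
python3 arc.py; python3 look.py j scene|head -1
```

```text
cur box mm [110.7  49.5 181.1] roll 0.0 shift cm now [  0.05 -14.58   5.77] after roll [  0.05 -14.58   5.77]
tool x,y in box: [array([-0.,  1., -0.]), array([1.   , 0.   , 0.003])] q6 0.46 t 11.4 F [ 3.4 -4.5  2. ] open 0.0096
r 110.4 lid deg 90.2 tq [-0.74 -0.45 -0.01]
cur box mm [110.7  49.5 181.1] roll -90.0 shift cm now [ -9.95 -12.58   3.17] after roll [12.58 -9.95  3.17]
```

View pics/scene_j.png

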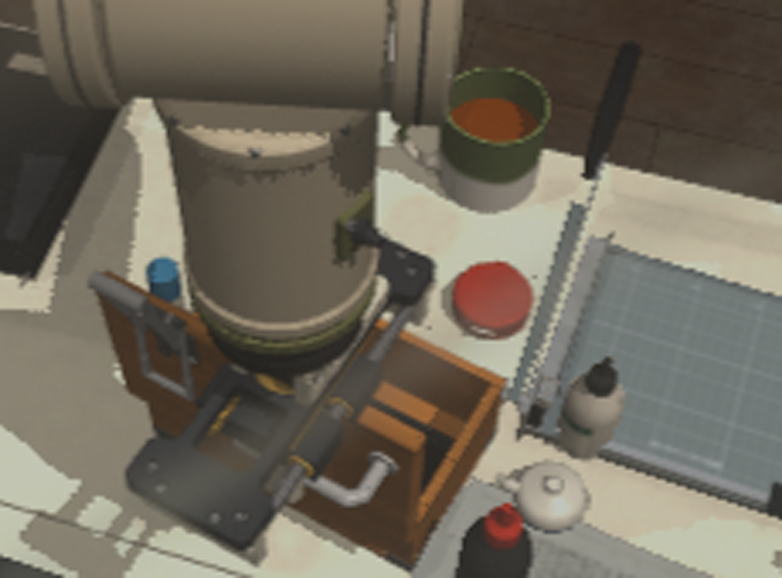

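The lid is upright, at about 90°. I'll release gently and withdraw straight up.

>>> {"method": "carry_out", "body": {"commands": [[[0,0,0,0],[0,0,0,0],[0,0,0,0],[0,0,0,0],[0,0,-0.3,0],[0,0,-0.6,0],[0,0,-0.8,0],[0,0,-0.8,0],[0,0,-0.8,0],[0,0,0,0]]], "claw": 1.7}}

```text
t: 12.28
tool_pos: [0.6555, 0.2086, 0.2171]
orientation: [2.456, 1.956, 0.006]
force: [0.6, 0.4, 0.4]
opening: 0.0172
```

```bash
python3 arc.py; python3 look.py k scene wrist|head -1
```

```text
cur box mm [110.3  50.6 217.1] roll 0.1 shift cm now [ -0.06 -14.57   9.35] after roll [ -0.07 -14.57   9.35]
tool x,y in box: [array([-0.001,  1.   ,  0.002]), array([1.   , 0.001, 0.004])] q6 0.46 t 12.2833 F [0.6 0.4 0.4] open 0.0172
r 143.9 lid deg 84.1 tq [-0.07  0.04  0.02]
cur box mm [110.3  50.6 217.1] roll -89.9 shift cm now [-10.06 -12.57   6.74] after roll [ 12.56 -10.07   6.74]
```

View pics/scene_k.png

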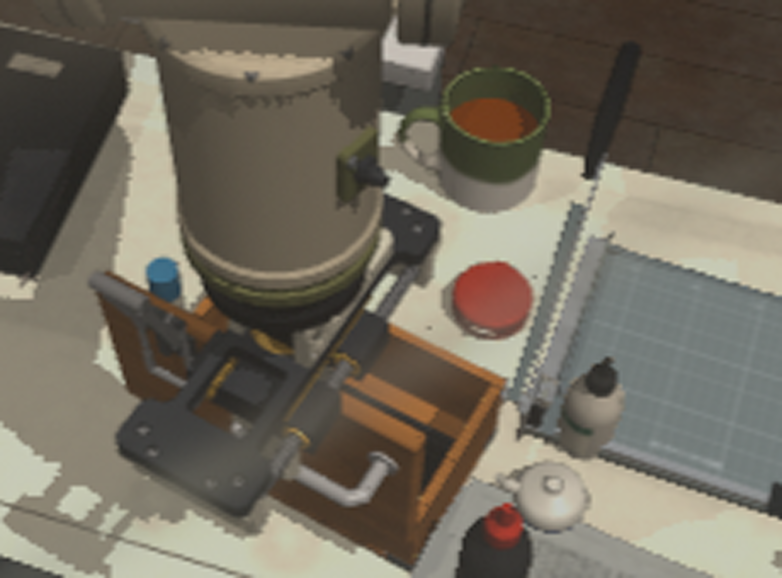

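View pics/wrist_k.png

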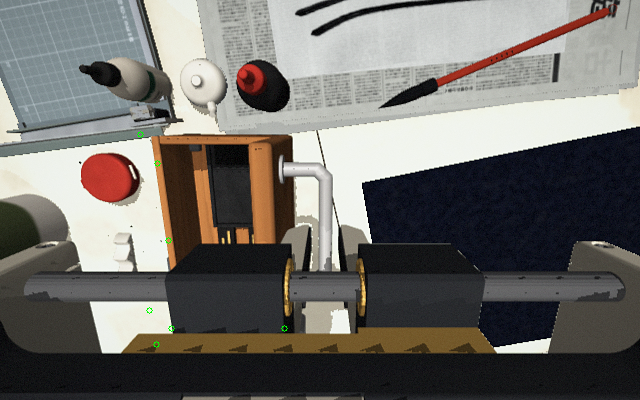

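>>> {"method": "carry_out", "body": {"commands": [[[0,0,-1.5,0],[0,0,-2.5,0],[0,0,-2.5,0],[0,0,-2.5,0],[0,0,-1,0],[0,0,0,0],[0,0,0,0],[0,0,0,0],[0,0,0,0]]]}}

```text
t: 13.13
tool_pos: [0.6534, 0.208, 0.3107]
orientation: [-2.456, -1.957, 0.006]
force: [0.4, 1.4, -0.5]
opening: 0.017
```

```bash
python3 arc.py; python3 look.py l scene wrist top|head -1
```

```text
cur box mm [108.4  49.6 310.7] roll 0.1 shift cm now [  0.09 -14.27  18.82] after roll [  0.08 -14.27  18.82]
tool x,y in box: [array([-0.001,  1.   , -0.002]), array([ 1.   ,  0.001, -0.004])] q6 0.46 t 13.1333 F [ 0.4  1.4 -0.5] open 0.017
r 234.3 lid deg 76.5 tq [-0.1   0.08  0.04]
cur box mm [108.4  49.6 310.7] roll -89.9 shift cm now [ -9.91 -12.29  16.23] after roll [12.28 -9.93 16.23]
```

View pics/scene_l.png

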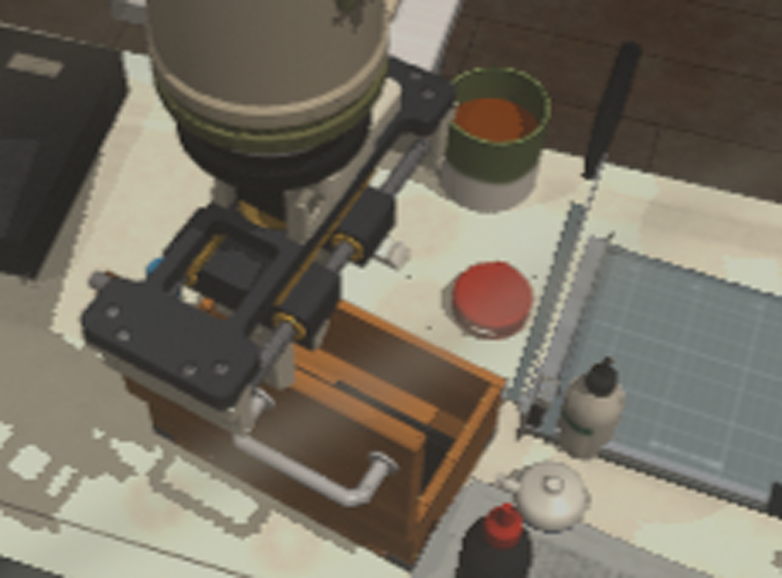

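View pics/wrist_l.png

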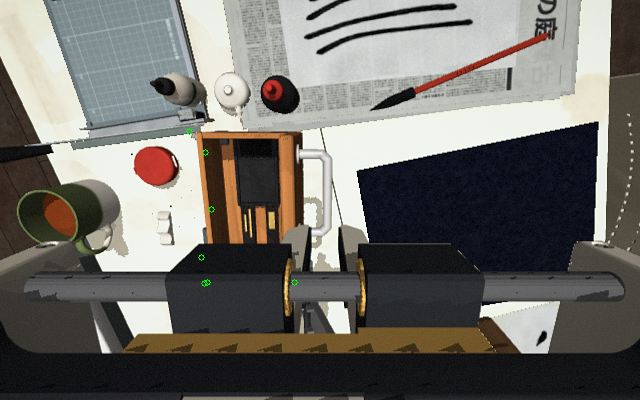

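View pics/top_l.png

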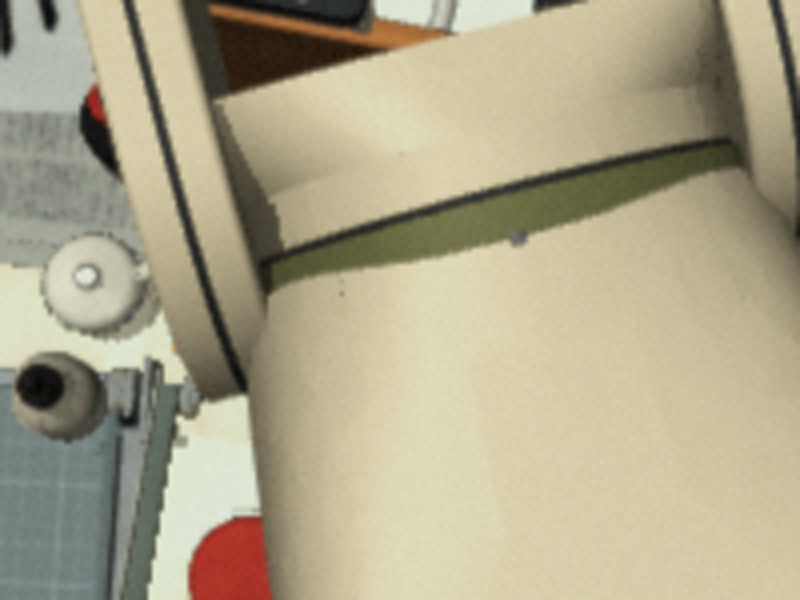

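The lid stays upright with nothing touching it, and the bystanders are where they were. I'll check the lid angle from the bar at u≈327 and the handle end at (378,460) in the scene view.

```bash
python3 - <<'E'
from plant import robot
from h import *
p=np.load('pose.npy');w=robot.camera_params("wrist");S=robot.camera_params("scene")
for d in (80,85,90,95):
    t=np.radians(d)
    f=lambda x,z,y:[65+x*np.cos(t)+z*np.sin(t),y,78-x*np.sin(t)+z*np.cos(t)]
    P=b2w(p,np.array([f(-100,45,50),f(-130,14,110),f(-130,0,110),f(-100,45,86)]))
    print(d,proj(w,P).round().tolist(),((proj(S,P)-[220,100])*3.4).round().tolist())
E
```

```text
80 [[307.0, 193.0], [265.0, 135.0], [250.0, 134.0], [307.0, 158.0]] [[311.0, 439.0], [434.0, 418.0], [445.0, 402.0], [365.0, 467.0]]
85 [[316.0, 193.0], [277.0, 135.0], [262.0, 135.0], [316.0, 158.0]] [[303.0, 453.0], [424.0, 433.0], [436.0, 415.0], [356.0, 482.0]]
90 [[325.0, 192.0], [290.0, 135.0], [274.0, 135.0], [325.0, 158.0]] [[295.0, 468.0], [414.0, 449.0], [426.0, 430.0], [348.0, 497.0]]
95 [[333.0, 191.0], [303.0, 135.0], [287.0, 135.0], [333.0, 157.0]] [[287.0, 483.0], [404.0, 466.0], [417.0, 446.0], [341.0, 512.0]]
```

```bash
python3 -c "
from plant import robot
print(robot.close_job())"
```

```text
the job is handed in; nothing more can be done
None
```

The ink box is open: the latch was released first, then the lid was raised to upright and let go. I handed the job in after about 13.3 s on the robot's clock.

- **Latch:** I pushed the lever up and over to the front with closed fingertips, with the lid still shut. In the wrist picture it lay at its stop, about 1.85 rad. The hook hung clear of the catch, and the lid then rose freely.
- **Lid:** I gripped the handle bar with 20 N, raised the lid along its arc and released it. After I backed the gripper off upwards, the lid stayed put. Both the wrist and scene pictures put it at about 90 to 91°.
- **Bystanders:** No bystander visible in the last pictures looked moved. The glue stick was mostly hidden behind the gripper in the last picture, but stood in its place in the one just before. The last top picture was mostly blocked by the arm.
- **Forces:** The largest wrist force I read at the end of a move was about 14 N, when the fingers closed on the bar.
- **Disagreement:** My first fit of the box position, from the top and scene cameras, was about 4 mm off in the box's x direction compared with the close wrist views. I corrected for this before gripping the handle.

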